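Lay the flanged intake pipe in the bench cradle

TASK

Take the tall flanged aluminium pipe that stands on the bench and lay it on its side in the cradle's two V saddles, with its flange in the slot next to the cradle's upright stop plate. Do not let it drop or topple, and leave the short flanged stub, the bottle and the casting where they stand.

Things in the scene. Friction and masses are not known exactly. Their poses are not given: they have to be found in the camera images.
- pipe: Tall cast aluminium pipe: round tube 42 mm in diameter on a round flange 62 mm in diameter, 10 mm thick; 150 mm tall in all, bore closed by a black plug (treat as solid). Starts standing on its flange. Origin: centre of the flange's outer (under) face; z axis runs along the tube to the plugged end. 0.2 to 0.34 kg, centre of mass 70 mm from the origin.
- pipe_top (a point): Centre of the pipe's plugged end, 150 mm from the flange's outer face along the pipe's z axis.
- cradle: Fixed cradle: grey base plate 115 x 80 x 12 mm (x -50 to +65), grey upright stop plate 70 mm wide at its +x end (x 55 to 65, top 76 mm above bench), two black 90-degree V saddles 14 mm thick centred at x = 14 and -30 mm, about 70 mm wide, tips 59 mm above bench. The -x end is open; the pipe overhangs it. Origin on the bench below the V line; z up, x horizontal along the V line to the stop.
- seat (a point): Where the centre of the flange's outer face belongs: on the axis of a pipe lying in the V saddles, 62 mm above the bench, at cradle x = +43 mm. The slot between stop plate and nearer saddle is 34 mm wide, so the 10 mm flange may lie up to 12 mm either way. Axes as the cradle's; the seated pipe reaches 150 mm from here towards -x.
- stub: Bystander: a short flanged aluminium stub, like the pipe but only 70 mm tall, standing on its 62 mm flange. Origin: centre of its underside.
- bottle: Bystander: small white bottle with a black cap, 40 mm in diameter, 85 mm tall, standing. Origin: centre of its underside.
- casting: Bystander: aluminium casting about 100 x 70 x 52 mm with a black top and a pipe mouth on one side, beyond the working area. Origin: centre of its underside.

How it is judged:
By the outcome, as a careful person would: the job done as asked, in the order asked, and still so for the second after the job is handed in, with the robot touching nothing.
It also fails if it takes over 38 s, if anything falls off the work surface, if the arm or the gripper's body presses on something with over 40 N, if the wrist force passes 120 N, or if a joint passes its speed limit or range.

ROBOT

A 6-joint arm with a two-finger parallel gripper is mounted at the origin on the work surface. World frame = base frame: x ahead of the robot, y to its left, z up, the work surface at z = 0. Lengths are in m, angles in degrees, forces in N, time in s.
With the tool pointing down it reaches from about 0.225 to 0.875 m from the base axis. Payload 3.4 kg.
Tool frame: the origin (TCP) lies midway between the tips of the shut fingers; the grasp point (between the pads) lies 19 mm behind it; z points along the fingers, y is the line along which they close (so a half turn about z gives the same grasp; the last joint's range is limited). The gripper opens to 85 mm and grips with 20 to 120 N. Pads are 22 mm wide; open, the fingers measure 114 mm over their backs; the gripper's body (76 mm by 85 mm) begins 54 mm behind the grasp point. The pads swing forward as they close: fully open they stand 13 mm farther back than shut.
Start: joints at [-82.964, 15.808, 86.224, -0, 77.962, -6.933], TCP at [0.139, -0.558, 0.231] pointing down, gripper open.
Joint ranges: [-165.64, 165.64], [-43.16, 119.46], [12.63, 154.43], [-67.54, 247.53], [6.08, 155.33], [-154.97, 154.97]. Speed limits (degrees/s): [147.25, 147.25, 180, 180, 180, 180].

INTERFACE

Orientations are given as a 3x3 rotation matrix whose columns are the frame's x, y, z axes.
In Python, from rig import bot, read_camera, spot_in, spot_point gives the robot as it stands.
- The arm moves only by the tool send_rows, never from a script. Its argument "deltas" is a list that holds one entry, the list of rows, each a list of 7 numbers: the turn, a rotation vector about the tool's x, y, z in units of 6 degrees (1.0 is 6 degrees), then the shift along the tool's x, y, z in mm, then the closure, from -1 (fully open) to 1 (shut). In form: [[[rx, ry, rz, dx, dy, dz, gripper], ...]]. A call has exactly 8 rows; each row shifts and turns the commanded pose from where the row before left it, along the tool's axes as they then stand; what a row does not reach is not made up. A row lasts 1/8 s, in which the tool goes at most 62.5 mm and 10.7 degrees, less where a joint would pass 70% of its speed; a pose out of reach is approached as far as the arm can. A call is refused whole if a number of a shift passes 62.5 or a number of a turn 1, either way. A call with a gripper value outside its range is refused whole. The fingers move at their own pace and stop on an object; "force" is the grip in N (left out, the last holds). Time passes only in rows, so rows that do not move let the fingers close, or fill a call up. It gives the time, the measured TCP pose, the force, the opening and the grip force at its end, in the units of the state.
- bot.state(): the state, without advancing time (a new reading comes with each control period).
- read_camera(name): name is "side" or "top"; returns a dict with "color" (420x560x3 uint8, red, green, blue), "mtx" (3x3 intrinsics, pixels), "k1" (the pictures are not rectified: a ray, as slopes to the right and down, at radius r is drawn at 1 + k1 r^2 times it, then the intrinsics apply), "eye" and "rotation" of the camera in the world. Camera axes: x right, y up, looking along -z (the intrinsics and any distortion apply to the point x, -y, -z); pixel columns grow to the right and rows downward; lengths in m; the calibration is good to about 2 mm. A picture is of the moment at which its call begins. There is no depth.
- bot.job_done(): hands the job in; it is judged then, once.
Trained networks look in a picture, given as the dict that the camera call returned (one of the last four; its "shot" number tells which), for a name from the list of things; names that differ only in an ending like _2 or _b are one class to them, and where a whole thing is asked for, a point or a joint stands for the part that bears it (a point fixed in the world has none). Each returns a list of dicts, best first, with "confidence" (0 to 1); they miss things now and then, are a little off and sometimes report something else, mostly with a low value. They report only what shows in the picture. A call takes as long as a camera call.
- spot_in(picture, thing): "at" ([x, y, z] in m, in world coordinates, good to about 4 mm: the middle of the surface that is visible of it).
- spot_point(picture, thing): "at" ([x, y, z] in m, in world coordinates, good to about 4 mm: a listed point, or the origin of a listed thing).
The state is a dict: "t": time; "qpos": joint angles; "qvel": joint speeds; "effort": joint torques, N m; "tool_pos": TCP position; "tool_rot": TCP orientation; "force": force on the tool from outside, world axes, zero at the start; "torque": the same for the moment, N m; "grip_width": opening from 0.0 (shut) to 1.0 (fully open); "grip_force": force on a finger pad.
Only numpy, scipy, OpenCV 4.12 (cv2) and the standard library are available. Lean on these libraries where they do the work, as an engineer would, in place of code of your own. Each camera call takes 0.05 s, during which the arm holds its last target. There are 200 camera calls.

## Working session

There is one attempt and no reset: what is moved stays moved. The work goes in short steps, Python scripts to look and compute and a tool call to move; the robot and the scene stay as the last step left them, time stands still between calls to the robot, and variables do not carry over. Pictures are saved under pics/ and viewed, at most 10 in all, crops included, and the job is handed in when it is done.

Besides the shell and the picture viewer there is one more tool, called as name(argument=value, ...), one argument or row to a line, values as JSON. send_rows: Moves the arm, as the interface text tells. Its arguments: {"type":"object","properties":{"deltas":{"type":"array"},"force":{"type":"number"}},"required":["deltas"]}

```bash
mkdir -p pics; cat > h.py <<'E'
import numpy as np, cv2
from rig import bot, read_camera, spot_in, spot_point
np.set_printoptions(precision=4,suppress=True)
def ray(p,u,v):
    M=np.array(p["mtx"]);k=p["k1"]
    d=np.array([(u-M[0,2])/M[0,0],(v-M[1,2])/M[1,1]]);s=d.copy()
    for _ in range(20): s=d/(1+k*(s@s))
    r=np.array(p["rotation"])@np.array([s[0],-s[1],-1]);return np.array(p["eye"]),r/np.linalg.norm(r)
def tri(a,b):
    (o1,d1),(o2,d2)=a,b
    t=np.linalg.lstsq(np.c_[d1,-d2],o2-o1,rcond=None)[0]
    x,y=o1+t[0]*d1,o2+t[1]*d2;return (x+y)/2,np.linalg.norm(x-y)
def proj(p,X):
    c=np.array(p["rotation"]).T@(np.array(X)-np.array(p["eye"]));s=np.array([c[0],-c[1]])/-c[2]
    s=s*(1+p["k1"]*(s@s));M=np.array(p["mtx"]);return s*[M[0,0],M[1,1]]+[M[0,2],M[1,2]]
def save(p,n): cv2.imwrite("pics/"+n,p["color"][:,:,::-1])
E
python3 - <<'E'
from h import *
P={n:read_camera(n) for n in("side","top")}
for n,p in P.items():
    save(p,n+"0.png");print(n,np.array(p["eye"]),p["k1"],np.array(p["mtx"])[0,0])
    for th in("pipe","pipe_top","cradle","seat","stub","bottle","casting"):
        r=spot_point(p,th)[:2]
        print(th,[(np.array(x["at"]),round(x["confidence"],2),proj(p,x["at"])) for x in r])
s=bot.state();print(s["t"],s["grip_width"],s["tool_pos"],s["tool_rot"])
E
```

```text
side [0.2697 0.5124 0.6951] 0.03786701661896364 383.5099545850799
pipe [(array([0.4785, 0.0843, 0.0032]), 0.75, array([303.832 , 280.7034]))]
pipe_top [(array([ 0.5122, -0.1335, -0.001 ]), 0.69, array([336.0316, 215.028 ])), (array([0.482 , 0.0888, 0.1523]), 0.58, array([305.2951, 235.7494]))]
cradle [(array([ 0.5108, -0.1362,  0.0025]), 0.75, array([337.1782, 213.6433]))]
seat [(array([ 0.5507, -0.1192,  0.064 ]), 0.77, array([322.1608, 193.5979]))]
stub [(array([0.6098, 0.1551, 0.0049]), 0.85, array([234.9589, 275.126 ]))]
bottle [(array([ 0.4453,  0.2438, -0.0014]), 0.85, array([275.7658, 350.3194])), (array([ 0.5113, -0.1362, -0.0005]), 0.45, array([336.863 , 214.3922]))]
casting [(array([ 0.7366,  0.0346, -0.001 ]), 0.72, array([224.4434, 219.6433])), (array([ 0.5118, -0.1383, -0.0026]), 0.72, array([336.9697, 214.3947]))]
top [0.4374 0.0429 0.8619] -0.08705610928151324 393.2441238678932
pipe [(array([ 0.4806,  0.0872, -0.0005]), 0.97, array([252.8306, 277.3838]))]
pipe_top [(array([0.4784, 0.0846, 0.1541]), 0.88, array([249.8083, 274.3122]))]
cradle [(array([ 0.5125, -0.1374,  0.0026]), 0.69, array([355.2486, 260.2115]))]
seat [(array([ 0.5515, -0.1162,  0.061 ]), 0.92, array([349.6407, 238.9152]))]
stub [(array([0.6084, 0.1565, 0.0019]), 0.75, array([221.1407, 220.0669]))]
bottle [(array([0.4436, 0.2432, 0.0007]), 0.58, array([180.8367, 295.8378]))]
casting [(array([ 0.7343,  0.0379, -0.0042]), 0.57, array([273.1401, 166.1716]))]
0.8 1.004182033359703 [ 0.1388 -0.558   0.2314] [[ 0.9704  0.2414  0.    ]
 [ 0.2414 -0.9704 -0.0002]
 [-0.      0.0002 -1.    ]]
```

View pics/side0.png

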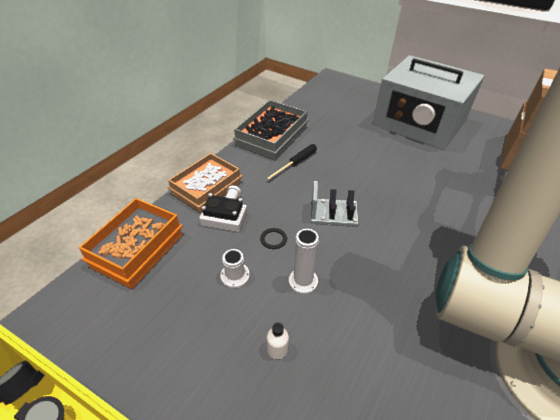

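View pics/top0.png

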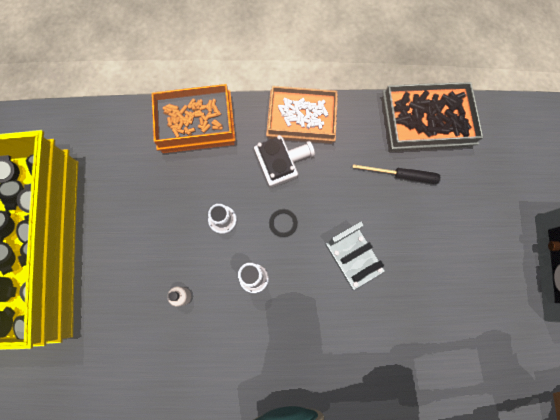

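The side view shows the pipe standing at about (305,260), with the cradle at (337,205) and its stop on the left. The top view shows the pipe's top at (250,273), and the saddles at about (356,252) and (368,272), with the stop at (346,233). Next I'll refine the cradle yaw and triangulate the key points.

```bash
python3 - <<'E'
from h import *
from scipy.spatial.transform import Rotation as Ro
t=read_camera("top");s=read_camera("side")
def blobs(p,x0,x1,y0,y1,th=45):
    m=(p["color"].max(2)<th).astype(np.uint8);k=np.zeros_like(m);k[y0:y1,x0:x1]=m[y0:y1,x0:x1]
    n,l,st,c=cv2.connectedComponentsWithStats(k);out=[]
    for i in range(1,n):
        if st[i,4]>40:
            pts=np.argwhere(l==i)[:,::-1].astype(np.float32);out.append((c[i],st[i,4],cv2.boxPoints(cv2.minAreaRect(pts))))
    return out
def plane(p,uv,z):
    o,d=ray(p,*uv);return o+d*(z-o[2])/d[2]
for c,a,b in blobs(t,325,392,215,290):
    e=np.array([plane(t,q,.05) for q in b]);d=e[1]-e[0];d2=e[2]-e[1];d=d if np.linalg.norm(d)>np.linalg.norm(d2) else d2
    print("saddle",c,a,"ctr",plane(t,c,.05),"len",np.linalg.norm(d),"normal az",np.degrees(np.arctan2(d[1],d[0]))%180-90)
bt=blobs(t,235,265,258,290,70);bs=blobs(s,292,320,225,250,70)
for c,a,b in bt: print("plug top",c,a)
for c,a,b in bs: print("plug side",c,a)
print("pipe_top tri",tri(ray(t,*bt[0][0]),ray(s,*bs[0][0])))
q=lambda th,p:proj(p,spot_point(p,th)[0]["at"])
for th in("pipe","seat"): print(th,tri(ray(t,*q(th,t)),ray(s,*q(th,s))))
E
```

```text
plug side [306.7616 236.3576] 151Traceback (most recent call last):
  File "<stdin>", line 19, in <module>
IndexError: list index out of range
```

```bash
python3 - <<'E'
from h import *
t=read_camera("top");s=read_camera("side")
a=t["color"].max(2);print(a[240:284:4,335:385:4]);print(a[262:286:2,240:264:2])
cv2.imwrite("pics/topcrop.png",cv2.resize(t["color"][210:300,230:400,::-1],None,fx=4.5,fy=4.5,interpolation=cv2.INTER_CUBIC))
q=lambda th,p:proj(p,spot_point(p,th)[0]["at"])
for th in("pipe","seat","cradle"): print(th,tri(ray(t,*q(th,t)),ray(s,*q(th,s))))
E
```

```text
[[232 115 215 218 218 213 202 224 126 124 124 124 123]
 [201 220 216 217 217 208 204 192  55 109 126 125 124]
 [217 218 217 225 214 204  69  55  51 107 126 124 126]
 [247 215 208 208 130  54  56  90 213 227 124 126 126]
 [214 209 203  57  54  55 207 215 213 225 190 124 122]
 [115 212  52  51 144 215 227 226 202 202 228 104 124]
 [126 231 203 221 218 226 227 206 206 166  48  50  75]
 [126 104 227 217 226 227 208 199  50  53  52 121 153]
 [126 125 165 210 207 210  70  52  51  91 219 217 136]
 [125 124 118 215 185  51  53  49 215 217 220 112 122]
 [128 126 128 134 230  49  90 224 230 122 122 122 125]]
[[113 114 111 127 151 151 149 125 123 124 127 127]
 [112 122 238 254 255 255 255 250 198 176 124 120]
 [123 244 233 130 109 107 117 193 252 246 208 137]
 [240 224 107 105 104 105 104 103 160 253 173 209]
 [248 117 104 104 104 105 105 108 105 247 232 171]
 [225 103 106 107 107 106 105 109 105 163 251 186]
 [206 104 106 105 107 107 108 107 105 128 255 159]
 [214 105 105 107 107 106 107 106 107 145 255 144]
 [255 111 107 106 108 106 104 108 104 198 251 110]
 [254 208 105 107 108 109 107 103 160 255 152 106]
 [237 253 211 107 103 102 109 165 255 192 112 136]
 [197 251 247 254 255 255 254 254 197 114 135 216]]
pipe (array([0.481 , 0.0874, 0.0003]), np.float64(0.001012394846412999))
seat (array([ 0.5467, -0.1152,  0.0695]), np.float64(0.0003983022034879513))
cradle (array([ 0.5129, -0.1383, -0.001 ]), np.float64(0.0010603812246633016))
```

View pics/topcrop.png

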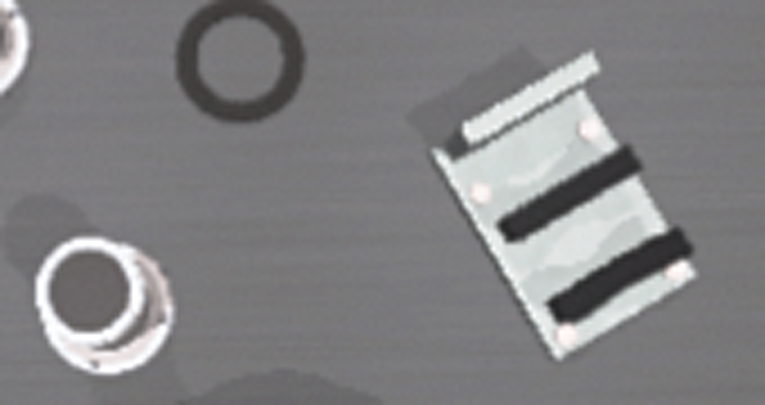

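The crop shows the saddles as two black bars, centred at about (570,195) and (620,275) in crop pixels. The plug is at about (88,290). I'll rerun the measurement with suitable thresholds.

```bash
python3 - <<'E'
from h import *
t=read_camera("top");s=read_camera("side")
def blobs(p,x0,x1,y0,y1,lo,hi):
    a=p["color"].max(2);m=((a>lo)&(a<hi)).astype(np.uint8);k=np.zeros_like(m);k[y0:y1,x0:x1]=m[y0:y1,x0:x1]
    n,l,st,c=cv2.connectedComponentsWithStats(k,connectivity=4)
    return [(c[i],st[i,4],cv2.boxPoints(cv2.minAreaRect(np.argwhere(l==i)[:,::-1].astype(np.float32)))) for i in range(1,n) if st[i,4]>60]
def plane(p,uv,z):
    o,d=ray(p,*uv);return o+d*(z-o[2])/d[2]
C=[]
for c,a,b in blobs(t,337,392,240,290,0,80):
    e=np.array([plane(t,q,.05) for q in b]);d=e[1]-e[0];d2=e[2]-e[1];d=d if np.linalg.norm(d)>np.linalg.norm(d2) else d2
    C.append(plane(t,b.mean(0),.05));print("saddle",b.mean(0),a,"ctr",C[-1],"len",np.linalg.norm(d),"az",np.degrees(np.arctan2(d[1],d[0]))%180-90)
d=C[0]-C[1];print("sep",np.linalg.norm(d),np.degrees(np.arctan2(d[1],d[0])))
bt=blobs(t,240,262,264,286,100,112);bs=blobs(s,294,320,226,250,0,70)
print([(c,a) for c,a,b in bt],[(c,a) for c,a,b in bs])
print("pipe_top tri",tri(ray(t,*bt[0][0]),ray(s,*bs[0][0])))
E
```

```text
saddle [356.1593 252.7695] 183 ctr [ 0.5237 -0.1303  0.05  ] len 0.07117882560848865 az 28.539639333402874
saddle [367.3295 270.8138] 212 ctr [ 0.4859 -0.1512  0.05  ] len 0.0717770515343436 az 27.091296673930557
sep 0.04325652421381247 28.954738022831194
[(array([249.2968, 274.1553]), np.int32(219))] [(array([306.7616, 236.3576]), np.int32(151))]
pipe_top tri (array([0.4795, 0.086 , 0.1493]), np.float64(0.0012172169693769727))
```

```bash
cat >> h.py <<'E'
from scipy.spatial.transform import Rotation as Ro
H=np.radians(28.2);hx=np.array([np.cos(H),np.sin(H),0]);U=np.array([0,0,1.])
z_=(hx-U)/2**.5;y_=np.array([np.sin(H),-np.cos(H),0])
R0=np.c_[np.cross(y_,z_),y_,z_]            # grasp orientation
R1=R0@np.diag([-1.,-1,1])                  # turned half round
def plan(Rt,pt,n):
    s=bot.state();R=np.array(s["tool_rot"]);p=np.array(s["tool_pos"]);w=Ro.from_matrix(R.T@Rt).as_rotvec()
    print("q",np.array(s["qpos"]),"p",p,"turn deg",np.degrees(w),"F",np.array(s["force"]),"g",s["grip_width"],s["grip_force"],"t",s["t"])
    st=(np.array(pt)-p)/n
    for i in range(n):
        Ri=R@Ro.from_rotvec(w*i/n).as_matrix();print(np.round(np.degrees(w)/6/n,2),np.round(Ri.T@st*1000,1))
E
python3 -c "
from h import *
print(R0);plan(R0,[.412,.050,.193],16)"
```

```text
[[ 0.6232  0.4726  0.6232]
 [ 0.3341 -0.8813  0.3341]
 [ 0.7071  0.     -0.7071]]
q [-82.965   15.8086  86.2258  -0.0017  77.9627  -6.9329] p [ 0.1388 -0.558   0.2313] turn deg [  5.5904  44.7658 -13.4902] F [-0.7428  0.7036  0.9462] g 0.999967936008556 0.0 t 1.4
[ 0.06  0.47 -0.14] [ 25.7 -32.8   2.4]
[ 0.06  0.47 -0.14] [ 26.1 -32.4   3.9]
[ 0.06  0.47 -0.14] [ 26.3 -31.9   5.3]
[ 0.06  0.47 -0.14] [ 26.5 -31.5   6.8]
[ 0.06  0.47 -0.14] [ 26.6 -31.1   8.3]
[ 0.06  0.47 -0.14] [ 26.6 -30.6   9.8]
[ 0.06  0.47 -0.14] [ 26.5 -30.2  11.3]
[ 0.06  0.47 -0.14] [ 26.4 -29.7  12.7]
[ 0.06  0.47 -0.14] [ 26.2 -29.2  14.2]
[ 0.06  0.47 -0.14] [ 25.9 -28.8  15.7]
[ 0.06  0.47 -0.14] [ 25.5 -28.3  17.1]
[ 0.06  0.47 -0.14] [ 25.  -27.8  18.5]
[ 0.06  0.47 -0.14] [ 24.5 -27.3  19.9]
[ 0.06  0.47 -0.14] [ 23.9 -26.9  21.2]
[ 0.06  0.47 -0.14] [ 23.2 -26.4  22.5]
[ 0.06  0.47 -0.14] [ 22.5 -25.9  23.8]
```

send_rows(
  deltas=[
    [[0.06,0.47,-0.14,26,-33,2,-1],[0.06,0.47,-0.14,26,-32,4,-1],[0.06,0.47,-0.14,26,-32,5,-1],[0.06,0.47,-0.14,26,-32,7,-1],[0.06,0.47,-0.14,27,-31,8,-1],[0.06,0.47,-0.14,27,-31,10,-1],[0.06,0.47,-0.14,26,-30,11,-1],[0.06,0.47,-0.14,26,-30,13,-1]],
  ],
  force=100,
)

```text
t: 2.4
tool_pos: [0.275, -0.2524, 0.2131]
tool_rot: [[0.864, 0.36, 0.353], [0.323, -0.933, 0.161], [0.387, -0.025, -0.922]]
force: [-0.8, -0.3, 0.2]
grip_width: 1.0
grip_force: 0.0
```

send_rows(
  deltas=[
    [[0.06,0.47,-0.14,26,-29,14,-1],[0.06,0.47,-0.14,26,-29,16,-1],[0.06,0.47,-0.14,25,-28,17,-1],[0.06,0.47,-0.14,25,-28,18,-1],[0.06,0.47,-0.14,24,-27,20,-1],[0.06,0.47,-0.14,24,-27,21,-1],[0.06,0.47,-0.14,23,-26,22,-1],[0.06,0.47,-0.14,22,-26,24,-1]],
  ],
)

```text
t: 3.4
tool_pos: [0.4105, 0.0499, 0.1955]
tool_rot: [[0.618, 0.472, 0.628], [0.331, -0.882, 0.337], [0.713, -0.0, -0.701]]
force: [0.2, -0.7, -0.2]
grip_width: 1.003
grip_force: 0.0
```

```bash
python3 -c "
from h import *
p=read_camera('side');save(p,'side1.png')
for n in('side','top'):
  c=read_camera(n);print(n,[(np.array(x['at']),x['confidence']) for x in spot_point(c,'pipe_top')[:2]])
plan(R0,[.493,.0935,.101],7)"
```

```text
side [(array([0.4813, 0.0865, 0.1522]), 0.58)]
top [(array([0.4821, 0.085 , 0.1531]), 0.93)]
q [-42.8553 -10.3714 137.9425  58.2526  52.3303 -18.6374] p [0.4102 0.0488 0.1954] turn deg [-0.0345 -0.3534 -0.0013] F [-0.5592  0.1485  0.2072] g 0.99834835978647 0.0 t 3.65
[-0.   -0.01 -0.  ] [-0.2 -0.  19. ]
[-0.   -0.01 -0.  ] [-0.1 -0.  19. ]
[-0.   -0.01 -0.  ] [-0.1 -0.  19. ]
[-0.   -0.01 -0.  ] [-0.1 -0.  19. ]
[-0.   -0.01 -0.  ] [-0.1 -0.  19. ]
[-0.   -0.01 -0.  ] [-0.1 -0.  19. ]
[-0.   -0.01 -0.  ] [-0. -0. 19.]
```

View pics/side1.png

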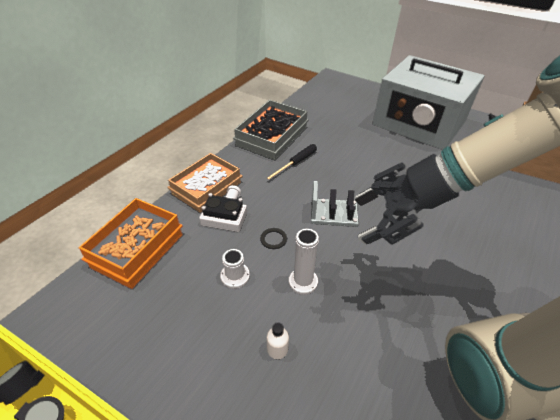

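The side view shows the open gripper at about (390,215), pointing at the pipe, with everything else untouched. The pipe is where I measured it. Joint 6 reads -19°, so a half turn from here may run out of range. I'll fit the kinematics before going on.

```bash
cat > kin.py <<'E'
import numpy as np
from scipy.spatial.transform import Rotation as Ro
from scipy.optimize import least_squares
E=lambda a,d:Ro.from_euler(a,d,degrees=True).as_matrix()
LO=np.array([-165.64,-43.16,12.63,-67.54,6.08,-154.97]);HI=np.array([165.64,119.46,154.43,247.53,155.33,154.97])
def fk(q,P,s4=1,s6=1,o6=0):
    h,a1,a2,a3,L,lat,e=P
    R=E('z',q[0]);p=R@[a1,lat,h];R=R@E('y',q[1]);p=p+R@[0,0,a2];R=R@E('y',q[2]);p=p+R@[-e,0,a3]
    R=R@E('z',s4*q[3])@E('y',q[4])@E('z',s6*q[5]+o6);return p+R@[0,0,L],R
D=[([-82.964,15.808,86.224,0,77.962,-6.933],[.1388,-.558,.2313],[[.9704,.2414,0],[.2414,-.9704,-.0002],[0,.0002,-1]]),
   ([-42.8553,-10.3714,137.9425,58.2526,52.3303,-18.6374],[.4102,.0488,.1954],[[.618,.472,.628],[.331,-.882,.337],[.713,0,-.701]])]
E
python3 - <<'E'
from kin import *
for s4 in(1,-1):
 for s6 in (1,-1):
  for o in (0,90,180,-90):
   e=[np.degrees(Ro.from_matrix(fk(q,[0]*7,s4,s6,o)[1].T@np.array(R)).magnitude()) for q,p,R in D]
   if max(e)<5: print(s4,s6,o,e)
   if max(e)<5:
     for free in ([0,2,3,4,5],[0,2,3,4,5,6],[0,1,2,3,4,5]):
      def f(x):
        P=np.zeros(7);P[free]=x;return np.r_[np.concatenate([fk(q,P,s4,s6,o)[0]-p for q,p,R in D])]
      r=least_squares(f,np.array([.3,.0,.4,.4,.25,.07,0])[free]);print(free,r.x,np.abs(r.fun).max())
E
```

```text
1 1 90 [np.float64(0.005401276546581252), np.float64(0.13548062593023974)]
[0, 2, 3, 4, 5] [0.00608058 0.69462398 0.3902555  0.36281758 0.06997891] 0.0010355860987086296
[0, 2, 3, 4, 5, 6] [ 0.13800191  0.62909687  0.4213559   0.36452674  0.06940368 -0.06098433] 1.8602732132499966e-09
[0, 1, 2, 3, 4, 5] [ 0.01139888 -0.00601097  0.69332673  0.39661349  0.36452673  0.06940368] 2.2816609157594314e-09
```

```bash
cat >> kin.py <<'E'
PA=[0.138,0,.6291,.42136,.36453,.0694,-.06098];PB=[.0114,-.00601,.69333,.39661,.36453,.0694,0]
def ik(R,p,P,q0=None):
    h,a1,a2,a3,L,lat,e=P;R=np.array(R);w=np.array(p)-R[:,2]*L;r2=w[0]**2+w[1]**2
    if r2<lat**2: return None
    x=np.sqrt(r2-lat**2);q1=np.arctan2(w[1],w[0])-np.arctan2(lat,x);x-=a1;z=w[2]-h
    l=np.hypot(a3,e);g=np.arctan2(-e,a3);c=(x*x+z*z-a2*a2-l*l)/(2*a2*l)
    if abs(c)>1: return None
    b=np.arccos(c);q3=b-g;q2=np.arctan2(x,z)-np.arctan2(l*np.sin(b),a2+l*np.cos(b))
    q=np.degrees([q1,q2,q3]);M=(E('z',q[0])@E('y',q[1]+q[2])).T@R
    q5=np.arccos(M[2,2]);q4=np.arctan2(M[1,2],M[0,2]);q6=np.degrees(np.arctan2(M[2,1],-M[2,0]))-90
    q4=np.degrees(q4);q4=q4+360 if q4<-112 else q4
    return np.r_[q,q4,np.degrees(q5),(q6+180)%360-180]
def margin(q):
    return -999 if q is None else min((q-LO).min(),(HI-q).min())
C=np.radians(28.2);cx=np.array([np.cos(C),np.sin(C),0]);cy=np.array([-np.sin(C),np.cos(C),0]);U=np.array([0,0,1.])
pipe=np.array([.480,.0865,0]);seat=np.array([.5497,-.1167,.062])
def pose(axis,side,a,k):   # pipe z = axis; tool z = cos a * side - sin a * axis ; grip point k along
    z=np.cos(a)*side-np.sin(a)*axis;y=np.cross(side,axis)*1.0;return np.c_[np.cross(y,z),y,z]
def pick(psi,a,s,k=.116,up=0,back=0):
    sd=np.array([np.cos(psi),np.sin(psi),0]);R=pose(U,sd,a,k)
    if s<0:R=R@np.diag([-1.,-1,1])
    return R,pipe+k*U+(.021-back)*R[:,2]+up*U
def place(rho,a,s,k=.116,up=0,back=0):
    sd=-U*np.cos(rho)+cy*np.sin(rho);R=pose(-cx,sd,a,k)
    if s<0:R=R@np.diag([-1.,-1,1])
    return R,seat-k*cx+(.021-back)*R[:,2]+up*U
E
python3 - <<'E'
from kin import *
for q,p,R in D: print(np.round(ik(R,p,PA),1),np.round(ik(R,p,PB),1))
out=[]
for a in np.radians([20,30,40,45,50,60]):
 for s in(1,-1):
  A=[(np.degrees(ps),min(margin(ik(*pick(ps,a,s,up=u,back=b),P)) for P in(PA,PB) for u,b in((0,0),(0.15,0),(0,.1)))) for ps in np.radians(np.arange(-90,91,10))]
  B=[(np.degrees(r),min(margin(ik(*place(r,a,s,up=u,back=b),P)) for P in(PA,PB) for u,b in((0,0),(0.12,0),(0,.08)))) for r in np.radians(np.arange(-45,46,15))]
  print(round(np.degrees(a)),s,"pick",[(int(x),int(m)) for x,m in A if m>4],"place",[(round(x),int(m)) for x,m in B if m>4])
E
```

```text
[-83.   15.8  86.2  -0.   78.   -6.9] [-83.   15.8  86.2  -0.   78.   -6.9]
[-43.  -10.3 138.   58.5  52.4 -18.9] [-43.  -10.4 138.1  58.4  52.4 -18.9]
20 1 pick [(-90, 14), (-80, 9), (59, 9), (70, 17), (80, 24), (90, 31)] place []
20 -1 pick [(-90, 14), (-80, 9), (59, 9), (70, 17), (80, 24), (90, 26)] place [(-15, 12), (0, 27), (15, 35), (30, 41), (45, 46)]
30 1 pick [(-90, 17), (-80, 14), (-70, 7), (50, 7), (59, 14), (70, 20), (80, 26), (90, 33)] place []
30 -1 pick [(-90, 19), (-80, 14), (-70, 7), (50, 7), (59, 14), (70, 16), (80, 18), (90, 20)] place [(-15, 14), (0, 22), (15, 30), (30, 36), (45, 40)]
40 1 pick [(-90, 12), (-80, 8), (-70, 5), (29, 6), (40, 9), (50, 14), (59, 19), (70, 24), (80, 29), (90, 35)] place [(-15, 9)]
40 -1 pick [(-90, 24), (-80, 19), (-70, 12), (-59, 5), (70, 6), (80, 10), (90, 14)] place [(-15, 9), (0, 17), (15, 24), (30, 30), (45, 34)]
45 1 pick [(-90, 10), (-80, 5), (10, 7), (20, 8), (29, 10), (40, 13), (50, 17), (59, 21), (70, 26), (80, 31), (90, 36)] place [(-15, 7), (0, 8)]
45 -1 pick [(-90, 27), (-80, 22), (-70, 16), (-59, 10), (80, 6), (90, 11)] place [(-15, 7), (0, 15), (15, 22), (30, 27), (45, 31)]
50 1 pick [(-90, 7), (10, 4), (20, 12), (29, 14), (40, 17), (50, 20), (59, 24), (70, 28), (80, 32), (90, 37)] place [(-15, 4), (0, 12)]
50 -1 pick [(-90, 29), (-80, 25), (-70, 20), (-59, 15), (-50, 9), (10, 4), (90, 7)] place [(-15, 4), (0, 12), (15, 19), (30, 24), (45, 28)]
60 1 pick [(-10, 11), (0, 7), (10, 8), (20, 14), (29, 21), (40, 24), (50, 26), (59, 29), (70, 32), (80, 35), (90, 38)] place [(0, 8), (15, 13)]
60 -1 pick [(-90, 36), (-80, 33), (-70, 30), (-59, 27), (-50, 24), (-40, 22), (-29, 22), (-20, 17), (-10, 11), (0, 7), (10, 8)] place [(0, 8), (15, 13), (30, 18), (45, 21)]
```

```bash
cat > path.py <<'E'
from kin import *
import sys
def show(a,psi,rho,s,N,up1,up2,k=.116):
    Rp,pp=pick(psi,a,s,k,up=up1);qa=ik(Rp,pp,PA);Rq,pq=place(rho,a,s,k,up=up2);qb=ik(Rq,pq,PA)
    print(np.round(qa,1),np.round(qb,1))
    for i in range(0,N+1):
        q=qa+(qb-qa)*i/N;p,R=fk(q,PA,1,1,90);g=p-.021*R[:,2]
        ax=Rp.T@U;d=R@ax;f=g-k*d;t=g+(.15-k)*d
        if i%max(1,N//8)==0: print(i,"tcp",np.round(p,3),"flange",np.round(f,3),"top",np.round(t,3))
E
python3 - <<'E'
from path import *
a=np.radians(50);C=np.radians(28.2)
print(np.round(ik(*pick(C,a,1,back=.125),PA),1),np.round(ik(*pick(C,a,1),PA),1))
print("place",np.round(ik(*place(0,a,1),PA),1),np.round(ik(*place(0,a,1,back=.08),PA),1))
show(a,C,0,1,32,.15,.13)
E
```

```text
[-32.8  -9.8 133.3  50.2  47.   -3.5] [-17.6   8.1 137.4  81.9  27.8 -29.1]
place [-64.9  26.5 134.6  72.1  53.5 113.8] [-74.6  19.1 132.   58.4  61.3 122.5]
[-17.6  -7.2 122.1  42.4  43.2  18.1] [-64.9  10.  125.8  58.   64.4 140.5]
0 tcp [0.492 0.093 0.25 ] flange [0.48  0.086 0.15 ] top [0.48  0.086 0.3  ]
4 tcp [0.494 0.06  0.232] flange [0.47  0.081 0.137] top [0.486 0.046 0.282]
8 tcp [0.493 0.028 0.217] flange [0.468 0.076 0.133] top [0.486 0.005 0.263]
12 tcp [ 0.491 -0.004  0.205] flange [0.475 0.068 0.136] top [ 0.482 -0.034  0.246]
16 tcp [ 0.488 -0.035  0.195] flange [0.488 0.053 0.146] top [ 0.473 -0.07   0.23 ]
20 tcp [ 0.484 -0.067  0.188] flange [0.507 0.027 0.159] top [ 0.462 -0.104  0.216]
24 tcp [ 0.478 -0.098  0.182] flange [ 0.526 -0.01   0.173] top [ 0.448 -0.134  0.205]
28 tcp [ 0.471 -0.131  0.179] flange [ 0.541 -0.059  0.184] top [ 0.433 -0.162  0.197]
32 tcp [ 0.462 -0.164  0.179] flange [ 0.55  -0.117  0.192] top [ 0.418 -0.188  0.192]
```

```bash
python3 - <<'E'
from h import *; from kin import pick
R,p=pick(np.radians(28.2),np.radians(50),1); plan(R,p,7); print(R,p)
E
```

```text
q [-42.8553 -10.3714 137.9425  58.2526  52.3303 -18.6374] p [0.4102 0.0488 0.1954] turn deg [-0.0346 -5.3534  0.0002] F [-0.5592  0.1485  0.2072] g 0.99834835978647 0.0 t 3.65
[-0.   -0.13  0.  ] [-0.4 -0.  19. ]
[-0.   -0.13  0.  ] [-0.1 -0.  19. ]
[-0.   -0.13  0.  ] [ 0.1 -0.  19. ]
[-0.   -0.13  0.  ] [ 0.4 -0.  19. ]
[-0.   -0.13  0.  ] [ 0.6 -0.  19. ]
[-0.   -0.13  0.  ] [ 0.9 -0.  19. ]
[-0.   -0.13  0.  ] [ 1.1 -0.  19. ]
[[ 0.6751  0.4726  0.5665]
 [ 0.362  -0.8813  0.3037]
 [ 0.6428  0.     -0.766 ]] [0.4919 0.0929 0.0999]
```

send_rows(
  deltas=[
    [[0,-0.3,0,0,0,18,-1],[0,-0.3,0,0,0,20,-1],[0,-0.3,0,0,0,20,-1],[0,0,0,1,0,20,-1],[0,0,0,1,0,20,-1],[0,0,0,0,0,18,-1],[0,0,0,0,0,17,-1],[0,0,0,0,0,0,-1]],
  ],
)

```text
t: 4.65
tool_pos: [0.49, 0.0904, 0.0965]
tool_rot: [[0.677, 0.471, 0.565], [0.359, -0.882, 0.304], [0.642, -0.003, -0.767]]
force: [0.6, 0.3, 0.6]
grip_width: 1.002
grip_force: 0.0
```

```bash
python3 - <<'E'
from h import *; from kin import pick
p=read_camera("top");save(p,"top2.png");q=read_camera("side")
cv2.imwrite("pics/grasp.png",np.vstack([cv2.resize(x["color"][v:v+150,u:u+200,::-1],(400,300)) for x,u,v in((p,190,200),(q,230,170))]))
R,p=pick(np.radians(28.2),np.radians(50),1); plan(R,p,1)
E
```

```text
q [-18.2235   8.2973 137.8691  82.8177  28.0043 -30.5982] p [0.4895 0.0907 0.0973] turn deg [-0.0181  0.0036 -0.1235] F [-0.1166 -0.4022 -0.3353] g 0.9979941319907396 0.0 t 4.75
[-0.    0.   -0.02] [ 4.1 -0.8 -0. ]
```

View pics/grasp.png

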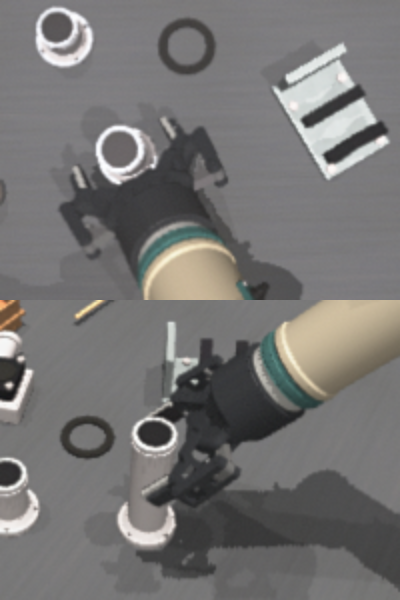

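The pipe stands between the open pads, close to centred: in the top crop the pads are at (80,180) and (170,128) and the pipe top at (122,150). I'll close the gripper and lift.

send_rows(
  deltas=[
    [[0,0,0,4,-1,0,-1],[0,0,0,0,0,0,0],[0,0,0,0,0,0,1],[0,0,0,0,0,0,1],[0,0,0,0,0,0,1],[0,0,0,0,0,0,1],[0,0,0,0,0,0,1],[0,0,0,0,0,0,1]],
  ],
  force=100,
)

```text
t: 5.75
tool_pos: [0.4916, 0.094, 0.1001]
tool_rot: [[0.675, 0.472, 0.567], [0.361, -0.881, 0.305], [0.643, -0.001, -0.766]]
force: [-1.8, -2.3, 6.4]
grip_width: 0.47
grip_force: 99.7
```

```bash
python3 - <<'E'
from h import *; from kin import pick
R,p=pick(np.radians(28.2),np.radians(50),1,up=.15); plan(R,p,8)
E
```

```text
q [-17.4913   8.0495 137.4282  82.0882  27.7295 -29.1313] p [0.4916 0.094  0.1001] turn deg [-0.0413 -0.0413 -0.0657] F [-1.829  -2.3002  6.3638] g 0.47011760986462625 99.74865317344666 t 5.75
[-0. -0. -0.] [ 12.    0.1 -14.4]
[-0. -0. -0.] [ 12.    0.1 -14.4]
[-0. -0. -0.] [ 12.    0.1 -14.4]
[-0. -0. -0.] [ 12.    0.1 -14.4]
[-0. -0. -0.] [ 12.    0.1 -14.4]
[-0. -0. -0.] [ 12.    0.1 -14.4]
[-0. -0. -0.] [ 12.    0.1 -14.4]
[-0. -0. -0.] [ 12.    0.1 -14.4]
```

send_rows(
  deltas=[
    [[0,0,0,6,0,-7,1],[0,0,0,12,0,-14,1],[0,0,0,14,0,-17,1],[0,0,0,14,0,-17,1],[0,0,0,14,0,-17,1],[0,0,0,14,0,-17,1],[0,0,0,12,0,-14,1],[0,0,0,10,0,-12,1]],
  ],
)

```text
t: 6.75
tool_pos: [0.4894, 0.0943, 0.2482]
tool_rot: [[0.678, 0.474, 0.562], [0.362, -0.88, 0.306], [0.64, -0.004, -0.768]]
force: [1.1, 0.2, -3.4]
grip_width: 0.475
grip_force: 101.0
```

```bash
cat > carry.py <<'E'
from h import *; from kin import *
s=bot.state();qa=np.array(s["qpos"]);qb=ik(*place(0,np.radians(50),1,up=.13),PA)
print("qa",qa,"qb",qb,"p",np.array(s["tool_pos"]),"F",np.array(s["force"]),"g",s["grip_width"],s["grip_force"],s["t"])
N=24;Ts=[fk(qa+(qb-qa)*i/N,PA,1,1,90) for i in range(N+1)]
for (p,R),(p2,R2) in zip(Ts,Ts[1:]):
    print(np.round(np.degrees(Ro.from_matrix(R.T@R2).as_rotvec())/6,2).tolist(),np.round(R.T@(p2-p)*1000,1).tolist())
E
python3 carry.py
```

```text
qa [-17.559   -7.2485 122.323   42.2432  43.3182  18.2564] qb [-64.8549  10.0242 125.7962  58.0406  64.3718 140.5207] p [0.4894 0.0943 0.2482] F [ 1.0732  0.1561 -3.3982] g 0.4746383859149116 100.99090576171875 6.75
[0.03, -0.07, 1.25] [-7.2, 10.2, 1.8]
[0.03, -0.06, 1.25] [-5.8, 10.8, 1.5]
[0.02, -0.05, 1.25] [-4.3, 11.3, 1.1]
[0.02, -0.04, 1.25] [-2.8, 11.6, 0.8]
[0.03, -0.04, 1.26] [-1.3, 11.7, 0.5]
[0.03, -0.03, 1.26] [0.2, 11.6, 0.1]
[0.04, -0.02, 1.26] [1.7, 11.3, -0.2]
[0.04, -0.02, 1.26] [3.1, 10.9, -0.5]
[0.05, -0.02, 1.26] [4.4, 10.3, -0.9]
[0.06, -0.01, 1.26] [5.7, 9.5, -1.2]
[0.07, -0.01, 1.26] [6.8, 8.5, -1.6]
[0.08, -0.02, 1.25] [7.8, 7.5, -1.9]
[0.09, -0.02, 1.25] [8.6, 6.3, -2.3]
[0.09, -0.03, 1.25] [9.3, 5.0, -2.6]
[0.1, -0.03, 1.25] [9.8, 3.7, -3.0]
[0.11, -0.04, 1.25] [10.1, 2.3, -3.3]
[0.12, -0.06, 1.25] [10.3, 0.9, -3.7]
[0.12, -0.07, 1.24] [10.2, -0.5, -4.1]
[0.13, -0.08, 1.24] [10.0, -1.8, -4.4]
[0.13, -0.1, 1.24] [9.6, -3.2, -4.8]
[0.13, -0.12, 1.23] [9.0, -4.4, -5.1]
[0.13, -0.13, 1.23] [8.3, -5.6, -5.5]
[0.12, -0.15, 1.22] [7.4, -6.7, -5.8]
[0.11, -0.17, 1.22] [6.4, -7.7, -6.2]
```

```bash
sed -i 's/N=24/N=int(__import__("sys").argv[1])/' carry.py; python3 carry.py 32 | head -18
```

```text
qa [-17.559   -7.2485 122.323   42.2432  43.3182  18.2564] qb [-64.8549  10.0242 125.7962  58.0406  64.3718 140.5207] p [0.4894 0.0943 0.2482] F [ 1.0732  0.1561 -3.3982] g 0.4746383859149116 100.99090576171875 6.75
[0.02, -0.05, 0.94] [-5.4, 7.6, 1.4]
[0.02, -0.05, 0.94] [-4.6, 8.0, 1.2]
[0.02, -0.04, 0.94] [-3.8, 8.3, 1.0]
[0.02, -0.04, 0.94] [-3.0, 8.6, 0.8]
[0.02, -0.03, 0.94] [-2.1, 8.7, 0.6]
[0.02, -0.03, 0.94] [-1.3, 8.8, 0.5]
[0.02, -0.02, 0.94] [-0.4, 8.8, 0.3]
[0.02, -0.02, 0.94] [0.4, 8.7, 0.1]
[0.03, -0.02, 0.94] [1.3, 8.5, -0.1]
[0.03, -0.02, 0.94] [2.1, 8.3, -0.3]
[0.03, -0.01, 0.94] [2.8, 8.0, -0.5]
[0.04, -0.01, 0.94] [3.6, 7.6, -0.7]
[0.04, -0.01, 0.94] [4.3, 7.1, -0.9]
[0.05, -0.01, 0.94] [4.9, 6.6, -1.1]
[0.05, -0.01, 0.94] [5.5, 6.0, -1.3]
[0.06, -0.01, 0.94] [6.0, 5.4, -1.5]
[0.06, -0.02, 0.94] [6.5, 4.7, -1.7]
```

send_rows(
  deltas=[
    [[0.02,-0.05,0.5,-3,4,1,1],[0.02,-0.05,0.9,-5,8,1,1],[0.02,-0.04,0.94,-4,8,1,1],[0.02,-0.04,0.94,-3,9,1,1],[0.02,-0.03,0.94,-2,9,1,1],[0.02,-0.03,0.94,-1,9,0,1],[0.02,-0.02,0.94,0,9,0,1],[0.02,-0.02,0.94,0,9,0,1]],
  ],
)

```text
t: 7.75
tool_pos: [0.4936, 0.0311, 0.2189]
tool_rot: [[0.838, -0.106, 0.536], [-0.317, -0.893, 0.318], [0.445, -0.437, -0.782]]
force: [-0.8, 0.4, -3.2]
grip_width: 0.467
grip_force: 101.0
```

send_rows(
  deltas=[
    [[0.02,-0.02,0.94,1,9,0,1],[0.03,-0.02,0.94,2,8,0,1],[0.03,-0.01,0.94,3,8,0,1],[0.04,-0.01,0.94,4,8,-1,1],[0.04,-0.01,0.94,4,7,-1,1],[0.05,-0.01,0.94,5,7,-1,1],[0.05,-0.01,0.94,6,6,-1,1],[0.05,-0.01,0.9,6,5,-1,1]],
  ],
)

```text
t: 8.75
tool_pos: [0.4932, -0.0335, 0.1978]
tool_rot: [[0.529, -0.652, 0.543], [-0.849, -0.401, 0.345], [-0.008, -0.643, -0.765]]
force: [-0.4, 0.3, -4.1]
grip_width: 0.469
grip_force: 101.0
```

```bash
python3 carry.py 17
```

```text
qa [-40.2829   1.5055 123.2146  49.7404  53.6301  77.774 ] qb [-64.8549  10.0242 125.7962  58.0406  64.3718 140.5207] p [ 0.4932 -0.0335  0.1978] F [-0.3927  0.2941 -4.1234] g 0.468817672812123 101.00677013397217 8.75
[0.06, -0.01, 0.91] [5.8, 5.3, -1.6]
[0.06, -0.02, 0.91] [6.2, 4.7, -1.8]
[0.07, -0.02, 0.91] [6.6, 4.0, -2.0]
[0.07, -0.02, 0.91] [6.9, 3.3, -2.1]
[0.08, -0.03, 0.91] [7.1, 2.6, -2.3]
[0.08, -0.03, 0.91] [7.2, 1.9, -2.5]
[0.08, -0.04, 0.91] [7.3, 1.1, -2.7]
[0.09, -0.05, 0.91] [7.3, 0.4, -2.9]
[0.09, -0.05, 0.91] [7.3, -0.4, -3.1]
[0.09, -0.06, 0.9] [7.2, -1.1, -3.3]
[0.09, -0.07, 0.9] [7.0, -1.8, -3.4]
[0.09, -0.08, 0.9] [6.7, -2.5, -3.6]
[0.09, -0.09, 0.9] [6.4, -3.2, -3.8]
[0.09, -0.1, 0.9] [6.0, -3.8, -4.0]
[0.09, -0.11, 0.89] [5.5, -4.4, -4.2]
[0.09, -0.12, 0.89] [5.0, -4.9, -4.4]
[0.08, -0.12, 0.89] [4.5, -5.4, -4.5]
```

send_rows(
  deltas=[
    [[0.06,-0.01,0.91,6,5,-2,1],[0.06,-0.02,0.91,6,5,-2,1],[0.07,-0.02,0.91,7,4,-2,1],[0.07,-0.02,0.91,7,3,-2,1],[0.08,-0.03,0.91,7,3,-2,1],[0.08,-0.03,0.91,7,2,-3,1],[0.08,-0.04,0.91,7,1,-3,1],[0.09,-0.05,0.91,7,0,-3,1]],
  ],
)

```text
t: 9.75
tool_pos: [0.4811, -0.0941, 0.1853]
tool_rot: [[-0.044, -0.808, 0.587], [-0.875, 0.314, 0.367], [-0.481, -0.498, -0.721]]
force: [-0.1, -0.1, -3.9]
grip_width: 0.47
grip_force: 101.0
```

send_rows(
  deltas=[
    [[0.09,-0.05,0.91,7,0,-3,1],[0.09,-0.06,0.9,7,-1,-3,1],[0.09,-0.07,0.9,7,-2,-3,1],[0.09,-0.08,0.9,7,-3,-4,1],[0.09,-0.09,0.9,6,-3,-4,1],[0.09,-0.1,0.9,6,-4,-4,1],[0.09,-0.11,0.89,5,-4,-4,1],[0.09,-0.12,0.89,5,-5,-4,1]],
  ],
)

```text
t: 10.75
tool_pos: [0.4653, -0.1553, 0.1804]
tool_rot: [[-0.527, -0.53, 0.664], [-0.389, 0.845, 0.366], [-0.756, -0.066, -0.651]]
force: [-0.2, -0.3, -4.2]
grip_width: 0.47
grip_force: 101.0
```

```bash
cat > look.py <<'E'
from h import *; from kin import place
import sys
P={n:read_camera(n) for n in("top","side")}
im=[]
for n,p in P.items():
    for th in("pipe","pipe_top"): print(n,th,[(np.array(x["at"]),round(x["confidence"],2)) for x in spot_point(p,th)[:2]])
t,s=P["top"],P["side"]
cv2.imwrite("pics/"+sys.argv[1],np.hstack([cv2.resize(x["color"][v:v+150,u:u+130,::-1],(390,450),interpolation=cv2.INTER_CUBIC) for x,u,v in((t,300,190),(s,275,120))]))
q=lambda th,p:proj(p,spot_point(p,th)[0]["at"])
for th in("pipe","pipe_top"):
    try: print(th,tri(ray(t,*q(th,t)),ray(s,*q(th,s))))
    except Exception as e: print(e)
R,p=place(0,np.radians(50),1,up=float(sys.argv[2]));plan(R,p,int(sys.argv[3]))
E
python3 look.py hover.png .13 2
```

```text
top pipe [(array([ 0.553 , -0.0996,  0.1912]), 0.58)]
top pipe_top [(array([ 0.4247, -0.1805,  0.1994]), 0.88)]
side pipe [(array([ 0.5497, -0.1021,  0.1928]), 0.86)]
side pipe_top [(array([ 0.4233, -0.1816,  0.1938]), 0.61)]
pipe (array([ 0.5506, -0.0995,  0.1945]), np.float64(0.003823127193312008))
pipe_top (array([ 0.4241, -0.1829,  0.1927]), np.float64(0.0009932394634152805))
q [-63.2078   9.3172 125.464   57.7064  63.9568 136.8673] p [ 0.4662 -0.1552  0.1818] turn deg [ 0.4742 -0.519   5.6559] F [ 0.14   -0.5297 -3.1427] g 0.4688796828819535 100.98117113113403 t 11.25
[ 0.04 -0.04  0.47] [ 4.2 -2.4 -2.1]
[ 0.04 -0.04  0.47] [ 4.  -2.6 -2.1]
```

View pics/hover.png

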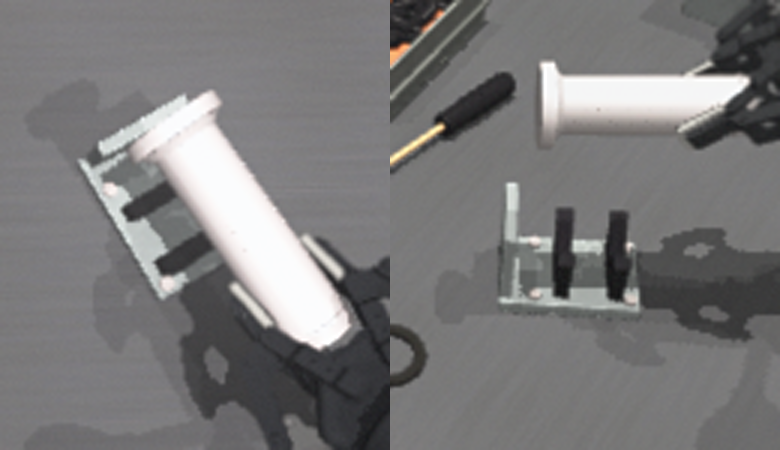

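The hover views show the pipe held level and firmly, 13 cm above the cradle and about 5° short in yaw. The flange is at (180,125) in the left crop. I'll finish the turn, come down to 5 cm above and check again.

send_rows(
  deltas=[
    [[0.04,-0.04,0.5,4,-2,-2,1],[0.04,-0.04,0.47,4,-3,-2,1],[0,0,0,6,0,5,1],[0,0,0,12,0,10,1],[0,0,0,12,0,10,1],[0,0,0,12,0,10,1],[0,0,0,9,0,8,1],[0,0,0,0,0,0,1]],
  ],
)

```text
t: 12.25
tool_pos: [0.4616, -0.1638, 0.1108]
tool_rot: [[-0.57, -0.469, 0.674], [-0.298, 0.883, 0.362], [-0.766, 0.005, -0.643]]
force: [-0.6, -0.2, -2.6]
grip_width: 0.473
grip_force: 101.0
```

```bash
python3 look.py near.png .05 2
```

```text
top pipe [(array([ 0.5482, -0.1178,  0.1228]), 0.66)]
top pipe_top [(array([ 0.4165, -0.1879,  0.1277]), 0.79)]
side pipe [(array([ 0.5518, -0.114 ,  0.1245]), 0.65)]
side pipe_top [(array([ 0.4209, -0.1916,  0.1257]), 0.97)]
pipe (array([ 0.5505, -0.117 ,  0.1224]), np.float64(0.004830915084866327))
pipe_top (array([ 0.4181, -0.1865,  0.1304]), np.float64(0.0032887361219957937))
q [-64.8077  17.6151 130.849   64.1929  58.1513 128.0829] p [ 0.4619 -0.164   0.112 ] turn deg [-0.0566 -0.0281 -0.1838] F [ 0.4085 -0.0535 -2.4298] g 0.4694588950367984 100.99450707435608 t 12.75
[-0.   -0.   -0.02] [5.2 0.1 4.3]
[-0.   -0.   -0.02] [5.2 0.1 4.3]
```

View pics/near.png

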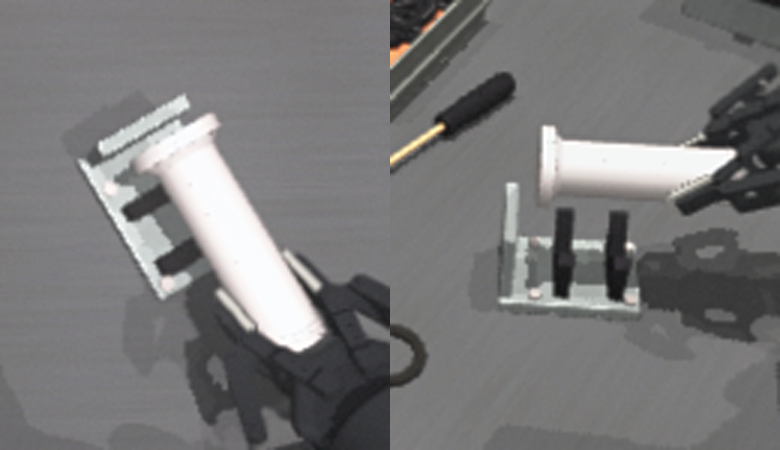

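The pipe axis lies over the seat to within about 1 mm, level, with the flange over the slot: (180,145) in the left crop and (547,165) in the right. I'll lower it straight down, slowly near contact.

send_rows(
  deltas=[
    [[0,0,0,5,0,4,1],[0,0,0,8,0,7,1],[0,0,0,8,0,7,1],[0,0,0,8,0,7,1],[0,0,0,6,0,5,1],[0,0,0,5,0,4,1],[0,0,0,3,0,2.5,1],[0,0,0,0,0,0,1]],
  ],
)

```text
t: 13.75
tool_pos: [0.4621, -0.1637, 0.0553]
tool_rot: [[-0.569, -0.47, 0.675], [-0.3, 0.883, 0.362], [-0.766, 0.003, -0.643]]
force: [-0.3, -0.1, -2.5]
grip_width: 0.471
grip_force: 101.0
```

```bash
python3 look.py low.png 0 4
```

```text
top pipe [(array([ 0.552 , -0.1136,  0.0689]), 0.75)]
top pipe_top [(array([ 0.4152, -0.1885,  0.0747]), 0.64)]
side pipe [(array([ 0.5494, -0.1151,  0.0703]), 0.79)]
side pipe_top [(array([ 0.4195, -0.1871,  0.0699]), 0.67)]
pipe (array([ 0.5503, -0.1136,  0.0714]), np.float64(0.002862987986080249))
pipe_top (array([ 0.4174, -0.1894,  0.0689]), np.float64(0.0050518811394043425))
q [-64.7583  25.3629 134.3238  71.2418  53.8668 115.5943] p [ 0.4621 -0.1637  0.0555] turn deg [-0.0377 -0.0274 -0.2042] F [-0.0904  0.8278 -2.6379] g 0.47001180103075846 100.99443554878235 t 14.25
[-0.   -0.   -0.01] [ 1.4 -0.   1. ]
[-0.   -0.   -0.01] [ 1.4 -0.   1. ]
[-0.   -0.   -0.01] [ 1.4 -0.   1. ]
[-0.   -0.   -0.01] [1.4 0.  1. ]
```

send_rows(
  deltas=[
    [[0,0,0,1,0,0.8,1],[0,0,0,1,0,0.8,1],[0,0,0,0.8,0,0.7,1],[0,0,0,0.8,0,0.7,1],[0,0,0,0.5,0,0.4,1],[0,0,0,0.4,0,0.3,1],[0,0,0,0.4,0,0.3,1],[0,0,0,0,0,0,1]],
  ],
)

```text
t: 15.25
tool_pos: [0.4624, -0.164, 0.0495]
tool_rot: [[-0.568, -0.469, 0.676], [-0.3, 0.883, 0.361], [-0.766, 0.002, -0.642]]
force: [1.3, -0.7, -0.3]
grip_width: 0.469
grip_force: 100.8
```

send_rows(
  deltas=[
    [[0,0,0,0.4,0,0.3,1],[0,0,0,0.4,0,0.3,1],[0,0,0,0,0,0,1],[0,0,0,0,0,0,1],[0,0,0,0,0,0,1],[0,0,0,0,0,0,1],[0,0,0,0,0,0,1],[0,0,0,0,0,0,1]],
  ],
)

```text
t: 16.25
tool_pos: [0.4626, -0.1643, 0.0488]
tool_rot: [[-0.567, -0.469, 0.677], [-0.3, 0.883, 0.361], [-0.767, 0.002, -0.642]]
force: [0.6, -2.1, 6.0]
grip_width: 0.466
grip_force: 100.7
```

```bash
python3 look.py seat.png 0 1
```

```text
top pipe [(array([ 0.5533, -0.1141,  0.0626]), 0.88)]
top pipe_top [(array([ 0.4154, -0.1885,  0.0633]), 0.67)]
side pipe [(array([ 0.5517, -0.1175,  0.0626]), 0.58)]
side pipe_top [(array([ 0.4199, -0.1886,  0.0644]), 0.79)]
pipe (array([ 0.5516, -0.1139,  0.0658]), np.float64(0.0026889222290304975))
pipe_top (array([ 0.4174, -0.1868,  0.0668]), np.float64(0.0040969022059087))
q [-64.7932  26.4312 134.6686  72.3281  53.4982 113.866 ] p [ 0.4626 -0.1643  0.0488] turn deg [-0.1068  0.0725 -0.2231] F [ 0.072  -2.8079  5.6   ] g 0.4672924562704671 100.72554588317871 t 16.75
[-0.02  0.01 -0.04] [ 0.6  0.8 -0.3]
```

View pics/seat.png

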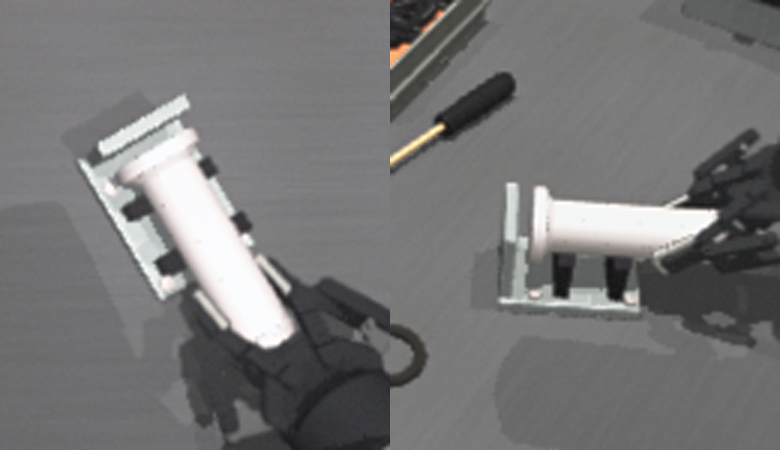

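The views show the pipe lying on both saddles with the flange inside the slot. In the right crop the flange spans columns 533–550, between the stop's edge at about 518 and the saddle at about 554. I'll check the axial position by projecting the flange rim before releasing.

```bash
python3 - <<'E'
from h import *; from kin import cx,cy,seat
s=read_camera("side");t=read_camera("top")
f=lambda p,X,u,v,o:np.round((proj(p,X)-[u,v])*3+[o,0])
for dx in(-.006,0,.006):
    print(dx,"side outer top,inner top",[f(s,seat+cx*(dx+a)+U*.031,275,120,390) for a in(0,-.01)],"top-cam outer +-y",[f(t,seat+cx*(dx)+cy*k,300,190,0) for k in(-.031,.031)])
c=seat-.043*cx-.062*U
print("stop top edge +-y",[f(t,c+cx*.055+cy*k+U*.076,300,190,0) for k in(-.035,.035)],"side stop top",[f(s,c+cx*x+cy*.035+U*.076,275,120,390) for x in (.055,.065)],
"saddle1 tip +y side",[f(s,c+cx*x+cy*.035+U*.059,275,120,390) for x in(.021,.007)])
E
```

```text
-0.006 side outer top,inner top [array([542., 197.]), array([555., 197.])] top-cam outer +-y [array([193., 135.]), array([116., 179.])]
0 side outer top,inner top [array([534., 196.]), array([547., 197.])] top-cam outer +-y [array([188., 127.]), array([112., 171.])]
0.006 side outer top,inner top [array([527., 196.]), array([539., 196.])] top-cam outer +-y [array([184., 120.]), array([107., 164.])]
stop top edge +-y [array([188., 106.]), array([101., 156.])] side stop top [array([517., 241.]), array([504., 240.])] saddle1 tip +y side [array([558., 260.]), array([576., 261.])]
```

The flange sits within about 1 mm of nominal, so I'll release gently.

send_rows(
  deltas=[
    [[0,0,0,0,0,0,1],[0,0,0,0,0,0,1],[0,0,0,0,0,0,0],[0,0,0,0,0,0,-0.3],[0,0,0,0,0,0,-0.7],[0,0,0,0,0,0,-1],[0,0,0,0,0,0,-1],[0,0,0,0,0,0,-1]],
  ],
  force=20,
)

```text
t: 17.85
tool_pos: [0.4619, -0.1637, 0.048]
tool_rot: [[-0.569, -0.47, 0.675], [-0.301, 0.883, 0.362], [-0.766, 0.003, -0.643]]
force: [0.4, 0.2, -0.1]
grip_width: 1.0
grip_force: 0.0
```

send_rows(
  deltas=[
    [[0,0,0,0,0,0,-1],[0,0,0,0,0,-4,-1],[0,0,0,0,0,-8,-1],[0,0,0,0,0,-14,-1],[0,0,0,0,0,-18,-1],[0,0,0,0,0,-20,-1],[0,0,0,0,0,-20,-1],[0,0,0,0,0,-16,-1]],
  ],
)

```text
t: 18.85
tool_pos: [0.3936, -0.2004, 0.1131]
tool_rot: [[-0.569, -0.47, 0.675], [-0.301, 0.883, 0.36], [-0.765, 0.002, -0.644]]
force: [0.1, -0.8, 0.3]
grip_width: 1.0
grip_force: 0.0
```

```bash
python3 look.py rel.png 0 1
```

```text
top pipe [(array([ 0.5512, -0.1178,  0.0636]), 0.82)]
top pipe_top [(array([ 0.4155, -0.1905,  0.0652]), 0.9)]
side pipe [(array([ 0.5474, -0.1182,  0.0653]), 0.83)]
side pipe_top [(array([ 0.4167, -0.1859,  0.0611]), 0.76)]
pipe (array([ 0.5493, -0.1182,  0.0648]), np.float64(0.0035856197891537133))
pipe_top (array([ 0.4167, -0.1929,  0.0553]), np.float64(0.003001945832921164))
q [-76.8694  17.4574 131.1719  55.6573  63.575  124.4002] p [ 0.3945 -0.1994  0.1122] turn deg [ 0.0329 -0.0132 -0.2334] F [0.8652 0.1382 0.2297] g 1.0007490414321494 0.0 t 19.35
[ 0.01 -0.   -0.04] [-0.1 -0.5 99.1]
```

View pics/rel.png

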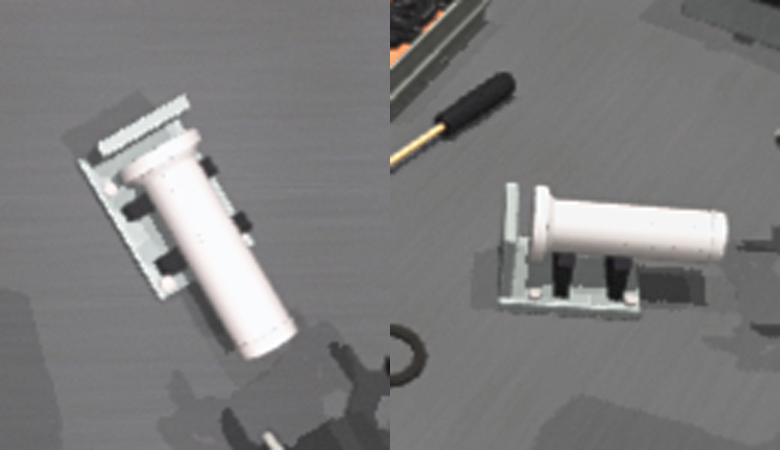

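The pipe lies level in both saddles. Its flange is in the slot, with the same outline as before release (flange at column 541 in the right crop), and the gripper is clear. Handing in.

```bash
python3 -c "
from rig import bot
print(bot.job_done())"
```

```text
the job is handed in; nothing more can be done
None
```

The pipe lies on its side in both V saddles with its flange in the slot next to the stop plate. The arm is clear of it, the stub, bottle and casting were not touched, and I handed the job in at about 19.4 s of the 38 s allowed.

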